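Calibrate the weld-shop bench scale

ROBOT

A 7-joint arm with a two-finger parallel gripper is mounted at the origin on the work surface. World frame = base frame: x ahead of the robot, y to its left, z up, the work surface at z = 0. Lengths are in m, angles in rad, forces in N, time in s.
With the tool pointing down it reaches from about 0.4 to 0.85 m from the base axis. Payload 4.5 kg.
Tool frame: the origin (TCP) lies midway between the tips of the shut fingers; the grasp point (between the pads) lies 19 mm behind it; z points along the fingers, y is the direction in which the jaws open and shut (so a half turn about z gives the same grasp; the last joint's range is limited). The gripper opens to 88 mm and grips with 3 to 60 N. Pads are 18 mm wide; open, the fingers measure 123 mm over their backs; the gripper's body (75 mm by 187 mm) begins 45 mm behind the grasp point.
Start: joints at [-1.299, 0.689, -0.195, 1.565, 0.157, 0.902, -0.215], TCP at [0.147, 0.607, 0.239] pointing down, gripper open.
Joint ranges: [-3.01, 3.01], [-0.46, 2.08], [-1.47, 1.51], [0.13, 2.56], [-1, 4.14], [0.04, 2.09], [-2.66, 2.66]. Speed limits (rad/s): [2.57, 2.57, 3.14, 3.14, 3.14, 3.14, 3.14].

INTERFACE

Orientations are given as a unit quaternion [x, y, z, w].
In Python, from plant import get_state, snapshot, finish_job, regions_of gives the robot as it stands.
- The arm moves only by the tool send_rows, never from a script. Its argument "series" is a list of rows, each an object of numbers: "grip": the opening, from 0 (shut) to 1 (fully open); "dx", "dy", "dz": the shift along the tool's x, y, z in mm; "turn": the turn about the tool's z in rad. A call has 1 to 20 rows; each row shifts and turns the commanded pose from where the row before left it, along the tool's axes as they then stand; what a row does not reach is not made up. A row lasts 1/10 s, in which the tool goes at most 50 mm and 8.59 degrees, less where a joint would pass 70% of its speed; a pose out of reach is approached as far as the arm can. A call is refused whole if a number of a shift passes 50 or a number of a turn 0.15, either way. A call with a gripper value outside its range is refused whole. The fingers move at their own pace and stop on an object; "force" is the grip in N (left out, the last holds). Time passes only in rows, so rows that do not move let the fingers close. It gives the time, the measured TCP pose, the force and the opening at its end, in the units of the state.
- get_state(): the state, without advancing time (a new reading comes with each control period).
- snapshot(name): name is "side" or "top"; returns a dict with "img" (384x512x3 uint8, red, green, blue), "depth" (384x512 float32, m along the optical axis (not along the pixel's ray), 0 where there is no reading), "fov_y" (degrees; the focal length in pixels is half the picture's height over the tangent of half this angle, whatever the lens; pixels are square), "cx", "cy" (the principal point, pixels), "R" (3x3) and "t" (3): a world point X has camera coordinates R X + t. Camera axes: x right, y down, z forward; pixel columns grow to the right and rows downward; lengths in m; the calibration is good to about 2 mm. A picture is of the moment at which its call begins.
- finish_job(): hands the job in, once; it reports no verdict.
Trained networks look in a picture, given as the dict that the camera call returned (one of the last four; its "shot" number tells which), for a name from the list of things; names that differ only in an ending like _2 or _b are one class to them, and where a whole thing is asked for, a point or a joint stands for the part that bears it (a point fixed in the world has none). Each returns a list of dicts, best first, with "score" (0 to 1); they miss things now and then, are a little off and sometimes report something else, mostly with a low value. They report only what shows in the picture. A call takes as long as a camera call. They do not tell look-alikes from the thing itself.
- regions_of(picture, target): "pixels" (384x512 bool, what is visible of it) and "extent" ([left, top, right, bottom] in pixels, round what is visible of it).
The state is a dict: "clock": time; "q": joint angles; "qd": joint speeds; "joint_torque": joint torques, N m; "tool_pos": TCP position; "eef_rot": TCP orientation; "contact_force": force on the tool from outside, world axes, zero at the start; "moment": the same for the moment, N m; "opening": opening from 0.0 (shut) to 1.0 (fully open).
Only numpy, scipy, OpenCV 4.12 (cv2) and the standard library are available. Lean on these libraries where they do the work, as an engineer would, in place of code of your own. Each camera call takes 0.05 s, during which the arm holds its last target.

TASK

Calibrate the bench scale: set the largest of the three knobbed check weights upright in the middle of the scale's round pan, setting it down rather than dropping it, and let go. Then, with the weight standing there, press the round key at the front of the scale fully down and let it come back up.

Things in the scene. Friction and masses are not known exactly. Their poses are not given: they have to be found in the camera images.
- weight_centre (a point): Centre, half-way up, of the largest of three like-shaped brass check weights standing on the table in any order. 56 mm high: a round body 44 mm across for the lower 34 mm, then a thin neck and a 26 mm knob; about 500 g. The point is 28 mm above its underside; z is up its axis. A grip at or just below it takes the body. The other two are 41 and 33 mm high, 32 and 26 mm across.
- pan_centre (a point): Centre of the top face of the scale's flat round pan, 130 mm across, 62 mm above the table when empty; a thin dark ring 60 mm across marks the middle. Sprung: it sinks about 3 mm under the weight, 8 mm at most, and this point with it. x points to the scale's back, y left, z up. The grey housing below, 240 (x) by 170 (y) by 45 mm high, is fixed.
- key_top (a point): Centre of the top of the round white push key, 24 mm across, in a small black collar on top of the housing, in front of the pan (125 mm in -x and 45 mm in -y of the pan's centre, in the pan's axes). Press it straight down from above with shut fingers: 5 mm of travel, springs back. On its +y side lies a flat dark display.
- key (a joint): Travel of that key in m: 0 up, 0.005 fully down (a stop); about 4 N holds it fully down. It counts as pressed beyond 0.0038.
Things that resemble listed ones, but are neither listed nor needed, are in the scene too. Leave any red look-alike of the part that bears weight_centre alone.

How it is judged:
On the way, in this order (a step that is already met when the one before it is completed fails the run):
1. the largest weight stands released, upright and at rest on the middle of the pan (horizontal distance between weight_centre and pan_centre below 0.016 m and z of weight_centre in the frame of pan_centre between 0.022 and 0.034 m and angle between weight_centre's own z axis and vertical below 0.17 rad and linear speed of weight below 0.02 m/s and contact force between the fingers and weight below 0.1 N), for 0.3 s.
2. the key is pressed down while the weight stands there (horizontal distance between weight_centre and pan_centre below 0.016 m and z of weight_centre in the frame of pan_centre between 0.022 and 0.034 m and angle between weight_centre's own z axis and vertical below 0.17 rad and value of joint key above 0.0038 m), for 0.05 s.
At the end, for the whole second after the job is handed in: The largest check weight stands on the pan, its axis within 16 mm of the pan's centre and within 10 degrees of upright, at rest and released, and the key, after being pressed, is back up (less than 1.5 mm down) (all of step 1 and value of joint key below 0.0015 m); the robot touches nothing.
It fails at once if the largest weight meets the pan faster than 0.3 m/s, as when dropped (contact force between weight and pan above 0.5 N and linear speed of weight above 0.3 m/s).
It also fails if it takes over 48 s, if anything falls off the work surface, if the arm or the gripper's body presses on something with over 40 N, if the wrist force passes 120 N, or if a joint passes its speed limit or range.

## Working session

There is one attempt and no reset: what is moved stays moved. The work goes in short steps, Python scripts to look and compute and a tool call to move; the robot and the scene stay as the last step left them, time stands still between calls to the robot, and variables do not carry over. Pictures are saved under pics/ and viewed, and the job is handed in when it is done.

Besides the shell and the picture viewer there is one more tool, called after "Emit:" by a JSON object that holds its "api" and its "payload". send_rows: Moves the arm, as the interface text tells. Its arguments: {"type":"object","properties":{"series":{"type":"array","items":{"type":"object","properties":{"grip":{"type":"number"},"dx":{"type":"number"},"dy":{"type":"number"},"dz":{"type":"number"},"turn":{"type":"number"}}}},"force":{"type":"number"}},"required":["series"]}

```bash
mkdir -p pics; cat > h.py <<'E'
import numpy as np, cv2
from plant import get_state, snapshot, finish_job, regions_of
def K(s):
    f=s["img"].shape[0]/2/np.tan(np.radians(s["fov_y"])/2); return f
def cloud(s):
    f=K(s); d=s["depth"]; v,u=np.mgrid[:d.shape[0],:d.shape[1]]
    P=np.stack([(u-s["cx"])*d/f,(v-s["cy"])*d/f,d],-1)
    return (P-np.array(s["t"]))@np.array(s["R"])
def save(s,n): cv2.imwrite("pics/"+n,cv2.cvtColor(s["img"],cv2.COLOR_RGB2BGR))
E
python3 - <<'E'
from h import *
for n in ("top","side"):
    s=snapshot(n); save(s,n+"1.png"); np.savez("pics/%s1.npz"%n,**{k:s[k] for k in("img","depth","fov_y","cx","cy","R","t")})
    W=cloud(s); print(n,s["fov_y"],s["cx"],s["cy"], [k for k in s])
    for t in("weight_centre","pan_centre","key_top"):
        for r in regions_of(s,t)[:6]:
            m=r["pixels"]&(s["depth"]>0); p=W[m]
            print(t,round(r["score"],2),r["extent"],m.sum(),p.min(0).round(3),p.max(0).round(3),np.median(p,0).round(3))
print(get_state())
E
```

```text
top 49.22738150741194 261.06184556720837 200.03870842783468 ['img', 'depth', 'fov_y', 'cx', 'cy', 'R', 't', 'shot']
weight_centre 0.9 [326.5, 172.3, 350.7, 195.0] 414 [ 0.565 -0.214  0.003] [ 0.607 -0.171  0.06 ] [ 0.582 -0.189  0.036]
weight_centre 0.85 [326.2, 211.3, 348.6, 234.5] 405 [ 0.483 -0.204  0.004] [ 0.525 -0.161  0.059] [ 0.503 -0.179  0.037]
weight_centre 0.71 [248.4, 176.3, 270.7, 202.5] 423 [ 0.557 -0.049 -0.002] [ 0.609 -0.008  0.06 ] [ 0.574 -0.028  0.036]
weight_centre 0.7 [265.1, 132.1, 286.8, 151.0] 418 [ 0.658 -0.086 -0.001] [ 0.7   -0.044  0.06 ] [ 0.672 -0.064  0.036]
pan_centre 0.65 [147.7, 150.0, 213.3, 214.2] 3339 [0.526 0.059 0.044] [0.657 0.187 0.067] [0.589 0.123 0.062]
key_top 0.69 [202.8, 237.7, 211.9, 249.7] 94 [0.459 0.061 0.062] [0.478 0.081 0.069] [0.468 0.071 0.066]
side 50.704065292256665 255.68154618185375 184.3002606369131 ['img', 'depth', 'fov_y', 'cx', 'cy', 'R', 't', 'shot']
weight_centre 0.88 [238.4, 185.3, 256.6, 215.9] 411 [ 0.562 -0.083 -0.003] [ 0.609 -0.004  0.06 ] [ 0.581 -0.016  0.035]
weight_centre 0.68 [279.1, 145.1, 295.4, 172.3] 3
[... 532 characters left out ...]
0.13  0.062]
{'clock': 0.4, 'q': array([-1.29921733,  0.68923139, -0.19457211,  1.56542445,  0.1573219 ,
        0.90249181, -0.21511785]), 'qd': array([ 0.00059422, -0.00026017, -0.00075361, -0.00418348,  0.00039475,
       -0.00034357,  0.00010994]), 'joint_torque': array([ 1.68847371e-03, -5.26965344e+01, -1.26489155e+00, -1.53502589e+01,
       -5.20485593e-02,  1.47506926e-03,  6.24874770e-05]), 'tool_pos': array([0.1472007 , 0.60736235, 0.23862668]), 'eef_rot': array([ 1.18603727e-01,  9.92941664e-01, -8.48891249e-05,  5.55245160e-06]), 'contact_force': array([-0.13378661,  0.49428857,  0.65134141]), 'moment': array([ 0.00108057, -0.03002638, -0.00583119]), 'opening': 1.00176265903986}
```

```bash
python3 - <<'E'
import cv2
a=cv2.imread("pics/top1.png"); cv2.imwrite("pics/top1z.png",cv2.resize(a[110:270,130:370],None,fx=3.3,fy=3.3,interpolation=2))
a=cv2.imread("pics/side1.png"); cv2.imwrite("pics/side1z.png",cv2.resize(a[130:300,150:390],None,fx=3.3,fy=3.3,interpolation=2))
E
```

```text
(no output)
```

View pics/top1z.png

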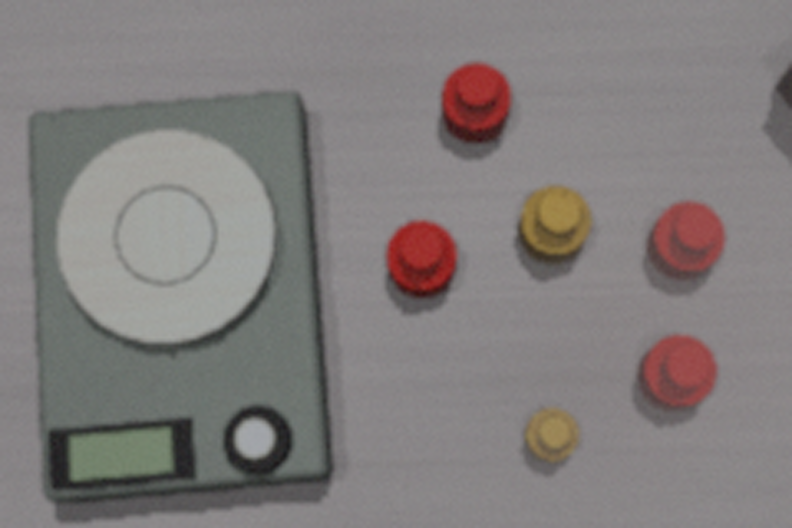

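View pics/side1z.png

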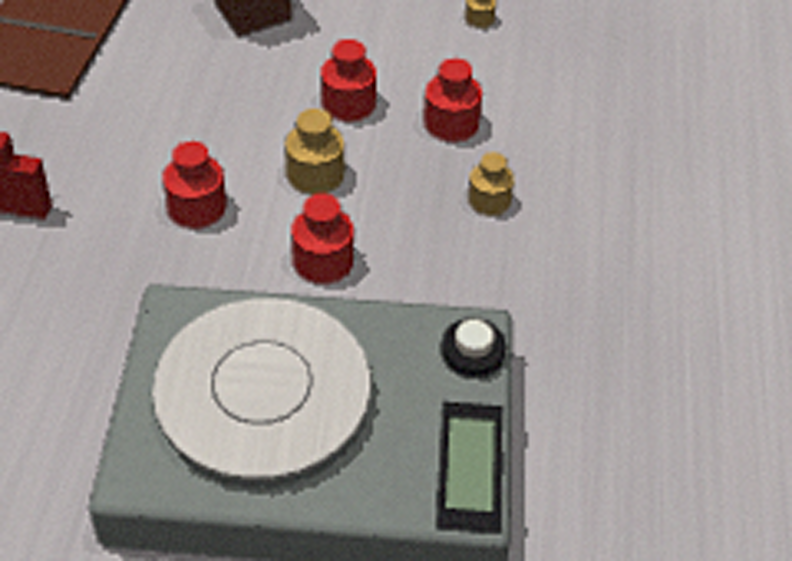

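View pics/top1.png

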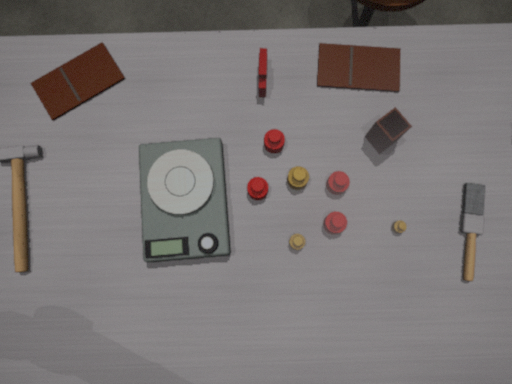

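```bash
cat >> h.py <<'E'
from scipy.optimize import least_squares
def circ(p,r=None):
    c=p.mean(0)
    if r: return least_squares(lambda x:np.hypot(*(p-x).T)-r,c,loss="soft_l1",f_scale=.002).x
    return least_squares(lambda x:np.hypot(*(p-x[:2]).T)-x[2],[*c,.02],loss="soft_l1",f_scale=.002).x
E
python3 - <<'E'
from h import *
from scipy.spatial.transform import Rotation as Ro
for n in ("top","side"):
    s=dict(np.load("pics/%s1.npz"%n)); W=cloud(s)
    hsv=cv2.cvtColor(s["img"],cv2.COLOR_RGB2HSV)
    m=(np.hypot(W[...,0]-.6,W[...,1]+.105)<.06)&(W[...,2]>.006)&(hsv[...,0]>12)&(hsv[...,0]<35)&(hsv[...,1]>80)
    p=W[m]; print(n,len(p),p.min(0).round(3),p.max(0).round(3), "knobtop",(p[p[:,2]>.052]).mean(0).round(4))
    k=p[(p[:,2]>.006)&(p[:,2]<.032)]; print(" body wall fit r=22",len(k),circ(k[:,:2],.022).round(4))
    # all brass pixels -> centroids
    # pan
    m=(np.hypot(W[...,0]-.59,W[...,1]-.125)<.09)&(W[...,2]>.055)&(W[...,2]<.07)&(hsv[...,1]<40)
    c=cv2.findContours(m.astype(np.uint8),0,1)[0]; c=max(c,key=cv2.contourArea)[:,0]
    P=W[c[:,1],c[:,0]]; print(" pan",circ(P[:,:2],.065).round(4),circ(P[:,:2]).round(4),W[m].mean(0).round(4),np.median(W[m][:,2]))
    m=(np.hypot(W[...,0]-.468,W[...,1]-.071)<.03)&(W[...,2]>.05)&(hsv[...,2]>130)&(hsv[...,1]<40)
    print(" key",m.sum(),W[m].mean(0).round(4),np.median(W[m],0).round(4))
    # ring: dark pixels inside pan
    m=(np.hypot(W[...,0]-.59,W[...,1]-.125)<.04)&(W[...,2]>.055); g=hsv[...,2].astype(float)
    r=m&(g<cv2.GaussianBlur(g,(0,0),4)-12); print(" ring",r.sum(),circ(W[r][:,:2]).round(4))
print(Ro.from_quat([.1186,.99294,0,0]).as_matrix().round(3))
E
```

```text
top 365 [ 0.578 -0.131  0.014] [ 0.62 -0.09  0.06] knobtop [ 0.5997 -0.111   0.0562]
 body wall fit r=22 25 [ 0.6003 -0.1117]
 pan [0.5903 0.1231] [0.5903 0.1231 0.0639] [0.5896 0.123  0.0623] 0.0623300606525547
 key 100 [0.4694 0.0713 0.0663] [0.4698 0.0711 0.0665]
 ring 148 [0.5915 0.1245 0.0293]
side 349 [ 0.582 -0.125  0.006] [ 0.624 -0.086  0.06 ] knobtop [ 0.6027 -0.1088  0.0563]
 body wall fit r=22 123 [ 0.6033 -0.1115]
 pan [0.5936 0.1249] [0.5936 0.1251 0.0638] [0.5928 0.1287 0.0624] 0.06237749954630521
 key 83 [0.4717 0.0721 0.0657] [0.4716 0.0726 0.066 ]
 ring 128 [0.5939 0.1239 0.0292]
[[-0.972  0.236  0.   ]
 [ 0.236  0.972  0.   ]
 [ 0.     0.    -1.   ]]
```

Candidates for the largest weight, in top-picture pixels:
- Brass (298,177), the biggest: 44 mm body, 56 mm high.
- Brass (297,241) and brass (400,227), both smaller.
- Red look-alikes at (274,140), (258,188), (338,182) and (336,222).

I choose the brass one at (298,177), world about (0.6015, -0.111). The crop and its measured height of 0.056 agree with the description. The pan is at about (0.592, 0.124), and the key is at about (0.4705, 0.072, 0.0665).

Emit:
{"api": "send_rows", "payload": {"series": [{"dx":-30.5,"dy":-29.5,"grip":0.78},{"dx":-30.5,"dy":-29.5,"grip":0.78},{"dx":-30.5,"dy":-29.5,"grip":0.78},{"dx":-30.5,"dy":-29.5,"grip":0.78},{"dx":-30.5,"dy":-29.5,"grip":0.78},{"dx":-30.5,"dy":-29.5,"grip":0.78},{"dx":-30.5,"dy":-29.5,"grip":0.78},{"dx":-30.5,"dy":-29.5,"grip":0.78},{"dx":-30.5,"dy":-29.5,"grip":0.78},{"dx":-30.5,"dy":-29.5,"grip":0.78},{"dx":-30.5,"dy":-29.5,"grip":0.78},{"dx":-30.5,"dy":-29.5,"grip":0.78},{"dx":-30.5,"dy":-29.5,"grip":0.78},{"dx":-30.5,"dy":-29.5,"grip":0.78},{"dx":-30.5,"dy":-29.5,"grip":0.78},{"dx":-30.5,"dy":-29.5,"grip":0.78},{"dx":-30.5,"dy":-29.5,"grip":0.78},{"dx":-30.5,"dy":-29.5,"grip":0.78},{"dx":-30.5,"dy":-29.5,"grip":0.78},{"dx":-30.5,"dy":-29.5,"grip":0.78}]}}

```text
schema error: expected keys grip, dx, dy, dz, turn
```

Emit:
{"api": "send_rows", "payload": {"series": [{"turn":0.14},{"turn":0.14},{"turn":0.14},{"turn":0.14},{"turn":0.14},{"turn":0.14},{"turn":0.14},{"turn":0.14},{"turn":0.14},{"turn":0.14},{"turn":0.14},{"turn":0.14},{"dz":0}]}}

```text
schema error: expected keys grip, dx, dy, dz, turn
```

```bash
cat >> h.py <<'E'
from scipy.spatial.transform import Rotation as Ro
def rel(x,y,z):
    g=get_state(); M=Ro.from_quat(g["eef_rot"]).as_matrix()
    print("t",g["clock"],"pos",g["tool_pos"].round(4),"jaw deg",np.degrees(np.arctan2(M[1,1],M[0,1])).round(1),"tilt",M[:,2].round(4),"open",round(g["opening"],3),"F",g["contact_force"].round(2),"q",g["q"].round(2))
    print("  tool delta mm",(M.T@(np.array([x,y,z])-g["tool_pos"])*1000).round(1))
E
python3 -c "
from h import *
rel(.6015,-.111,.006)"
```

```text
t 0.4 pos [0.1472 0.6074 0.2386] jaw deg 76.4 tilt [-0.e+00 -2.e-04 -1.e+00] open 1.002 F [-0.13  0.49  0.65] q [-1.3   0.69 -0.19  1.57  0.16  0.9  -0.22]
  tool delta mm [-610.7 -591.1  232.7]
```

All five keys are needed in every row.

Emit:
{"api": "send_rows", "payload": {"series": [{"dx":-30.5,"dy":-29.5,"dz":0,"turn":0,"grip":0.78},{"dx":-30.5,"dy":-29.5,"dz":0,"turn":0,"grip":0.78},{"dx":-30.5,"dy":-29.5,"dz":0,"turn":0,"grip":0.78},{"dx":-30.5,"dy":-29.5,"dz":0,"turn":0,"grip":0.78},{"dx":-30.5,"dy":-29.5,"dz":0,"turn":0,"grip":0.78},{"dx":-30.5,"dy":-29.5,"dz":0,"turn":0,"grip":0.78},{"dx":-30.5,"dy":-29.5,"dz":0,"turn":0,"grip":0.78},{"dx":-30.5,"dy":-29.5,"dz":0,"turn":0,"grip":0.78},{"dx":-30.5,"dy":-29.5,"dz":0,"turn":0,"grip":0.78},{"dx":-30.5,"dy":-29.5,"dz":0,"turn":0,"grip":0.78},{"dx":-30.5,"dy":-29.5,"dz":0,"turn":0,"grip":0.78},{"dx":-30.5,"dy":-29.5,"dz":0,"turn":0,"grip":0.78},{"dx":-30.5,"dy":-29.5,"dz":0,"turn":0,"grip":0.78},{"dx":-30.5,"dy":-29.5,"dz":0,"turn":0,"grip":0.78},{"dx":-30.5,"dy":-29.5,"dz":0,"turn":0,"grip":0.78},{"dx":-30.5,"dy":-29.5,"dz":0,"turn":0,"grip":0.78},{"dx":-30.5,"dy":-29.5,"dz":0,"turn":0,"grip":0.78},{"dx":-30.5,"dy":-29.5,"dz":0,"turn":0,"grip":0.78},{"dx":-30.5,"dy":-29.5,"dz":0,"turn":0,"grip":0.78},{"dx":-30.5,"dy":-29.5,"dz":0,"turn":0,"grip":0.78}]}}

```text
clock: 2.4
tool_pos: [0.6018, -0.1113, 0.2388]
eef_rot: [0.119, 0.993, 0.0, 0.0]
contact_force: [0.7, 0.3, -0.7]
opening: 0.782
```

Emit:
{"api": "send_rows", "payload": {"series": [{"dx":0,"dy":0,"dz":0,"turn":0.14,"grip":0.78},{"dx":0,"dy":0,"dz":0,"turn":0.14,"grip":0.78},{"dx":0,"dy":0,"dz":0,"turn":0.14,"grip":0.78},{"dx":0,"dy":0,"dz":0,"turn":0.14,"grip":0.78},{"dx":0,"dy":0,"dz":0,"turn":0.14,"grip":0.78},{"dx":0,"dy":0,"dz":0,"turn":0.14,"grip":0.78},{"dx":0,"dy":0,"dz":0,"turn":0.14,"grip":0.78},{"dx":0,"dy":0,"dz":0,"turn":0.14,"grip":0.78},{"dx":0,"dy":0,"dz":0,"turn":0.14,"grip":0.78},{"dx":0,"dy":0,"dz":0,"turn":0.14,"grip":0.78},{"dx":0,"dy":0,"dz":0,"turn":0.14,"grip":0.78},{"dx":0,"dy":0,"dz":0,"turn":0.14,"grip":0.78},{"dx":0,"dy":0,"dz":0,"turn":0,"grip":0.78}]}}

```text
clock: 3.7
tool_pos: [0.6011, -0.1093, 0.2386]
eef_rot: [0.819, 0.574, -0.0, 0.0]
contact_force: [0.3, 0.2, 0.2]
opening: 0.782
```

```bash
python3 -c "
from h import *
rel(.6015,-.111,.006)"
```

```text
t 3.7 pos [ 0.6011 -0.1093  0.2386] jaw deg -19.9 tilt [-1.e-04 -3.e-04 -1.e+00] open 0.782 F [0.35 0.25 0.23] q [-0.01  0.68  0.21  1.62 -0.17  0.86 -0.09]
  tool delta mm [ -1.4   0.9 232.6]
```

Emit:
{"api": "send_rows", "payload": {"series": [{"dx":-1.4,"dy":0.9,"dz":35,"turn":0,"grip":0.78},{"dx":0,"dy":0,"dz":40,"turn":0,"grip":0.78},{"dx":0,"dy":0,"dz":40,"turn":0,"grip":0.78},{"dx":0,"dy":0,"dz":35,"turn":0,"grip":0.78},{"dx":0,"dy":0,"dz":12,"turn":0,"grip":0.78},{"dx":0,"dy":0,"dz":0,"turn":0,"grip":0.78}]}}

```text
clock: 4.3
tool_pos: [0.6005, -0.111, 0.0753]
eef_rot: [0.818, 0.575, -0.001, -0.001]
contact_force: [-0.4, 0.2, -1.0]
opening: 0.778
```

```bash
python3 - <<'E'
from h import *
rel(.6015,-.111,.006)
s=snapshot("side"); save(s,"s2.png"); t=snapshot("top"); save(t,"t2.png")
a=cv2.imread("pics/s2.png")[90:240,180:320];b=cv2.imread("pics/t2.png")[110:260,230:370]
cv2.imwrite("pics/c2.png",cv2.resize(np.hstack([a,b]),None,fx=2.8,fy=2.8,interpolation=2))
E
```

```text
t 4.3 pos [ 0.6005 -0.111   0.0753] jaw deg -19.8 tilt [-0.0031  0.001  -1.    ] open 0.778 F [-0.43  0.19 -0.98] q [ 0.03  0.9   0.14  1.73 -0.22  0.53 -0.04]
  tool delta mm [ 0.3  1.2 69.3]
```

View pics/c2.png

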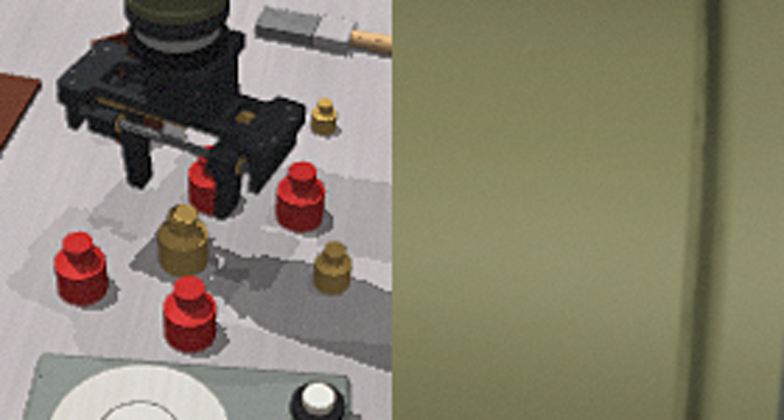

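The side picture shows the open fingertips at crop (140,185) and (225,215), straddling the brass knob at (183,213). All four red weights are clear of them. Descending.

Emit:
{"api": "send_rows", "payload": {"series": [{"dx":0,"dy":0.5,"dz":20,"turn":0,"grip":0.78},{"dx":0,"dy":0,"dz":20,"turn":0,"grip":0.78},{"dx":0,"dy":0,"dz":15,"turn":0,"grip":0.78},{"dx":0,"dy":0,"dz":10,"turn":0,"grip":0.78},{"dx":0,"dy":0,"dz":3,"turn":0,"grip":0.78},{"dx":0,"dy":0,"dz":0,"turn":0,"grip":0.78},{"dx":0,"dy":0,"dz":0,"turn":0,"grip":0.78}]}}

```text
clock: 5.1
tool_pos: [0.6025, -0.1116, 0.0094]
eef_rot: [0.819, 0.574, 0.0, 0.0]
contact_force: [0.8, 0.6, -0.3]
opening: 0.779
```

```bash
python3 - <<'E'
from h import *
rel(.6015,-.111,.006)
E
```

```text
t 5.1 pos [ 0.6025 -0.1116  0.0094] jaw deg -19.9 tilt [ 1.3e-03 -2.0e-04 -1.0e+00] open 0.779 F [ 0.8   0.56 -0.28] q [ 0.05  1.    0.11  1.74 -0.23  0.41 -0.03]
  tool delta mm [ 0.2 -1.2  3.4]
```

Emit:
{"api": "send_rows", "payload": {"series": [{"dx":0,"dy":-0.5,"dz":3.5,"turn":0,"grip":0.78},{"dx":0,"dy":0,"dz":0,"turn":0,"grip":0.6},{"dx":0,"dy":0,"dz":0,"turn":0,"grip":0.52},{"dx":0,"dy":0,"dz":0,"turn":0,"grip":0.4},{"dx":0,"dy":0,"dz":0,"turn":0,"grip":0.3},{"dx":0,"dy":0,"dz":0,"turn":0,"grip":0.3},{"dx":0,"dy":0,"dz":0,"turn":0,"grip":0.3},{"dx":0,"dy":0,"dz":0,"turn":0,"grip":0.3}], "force": 25}}

```text
clock: 5.9
tool_pos: [0.6011, -0.1111, 0.0053]
eef_rot: [0.819, 0.574, -0.0, -0.0]
contact_force: [-1.0, 0.3, 3.0]
opening: 0.486
```

```bash
python3 - <<'E'
from h import *
rel(.592,.124,.15)
E
```

```text
t 5.9 pos [ 0.6011 -0.1111  0.0053] jaw deg -19.9 tilt [-7.e-04  3.e-04 -1.e+00] open 0.486 F [-0.97  0.28  3.05] q [ 0.05  1.01  0.11  1.74 -0.23  0.4  -0.03]
  tool delta mm [ 218.   -88.6 -144.7]
```

Emit:
{"api": "send_rows", "payload": {"series": [{"dx":0,"dy":0,"dz":-5,"turn":0,"grip":0.3},{"dx":0,"dy":0,"dz":-15,"turn":0,"grip":0.3},{"dx":0,"dy":0,"dz":-25,"turn":0,"grip":0.3},{"dx":0,"dy":0,"dz":-30,"turn":0,"grip":0.3},{"dx":0,"dy":0,"dz":-30,"turn":0,"grip":0.3},{"dx":0,"dy":0,"dz":-20,"turn":0,"grip":0.3},{"dx":0,"dy":0,"dz":-10,"turn":0,"grip":0.3},{"dx":0,"dy":0,"dz":0,"turn":0,"grip":0.3}]}}

```text
clock: 6.7
tool_pos: [0.6023, -0.1115, 0.1418]
eef_rot: [0.819, 0.574, 0.001, 0.001]
contact_force: [0.4, -0.7, -5.7]
opening: 0.487
```

```bash
python3 - <<'E'
from h import *
rel(.592,.124,.14)
s=snapshot("side"); save(s,"s3.png")
a=cv2.imread("pics/s3.png")[60:240,150:350]
cv2.imwrite("pics/c3.png",cv2.resize(a,None,fx=3,fy=3,interpolation=2))
E
```

```text
t 6.7 pos [ 0.6023 -0.1115  0.1418] jaw deg -19.9 tilt [ 2.9e-03 -4.0e-04 -1.0e+00] open 0.487 F [ 0.4  -0.69 -5.67] q [ 0.01  0.8   0.17  1.7  -0.2   0.65 -0.06]
  tool delta mm [217.9 -89.7   1.7]
```

View pics/c3.png

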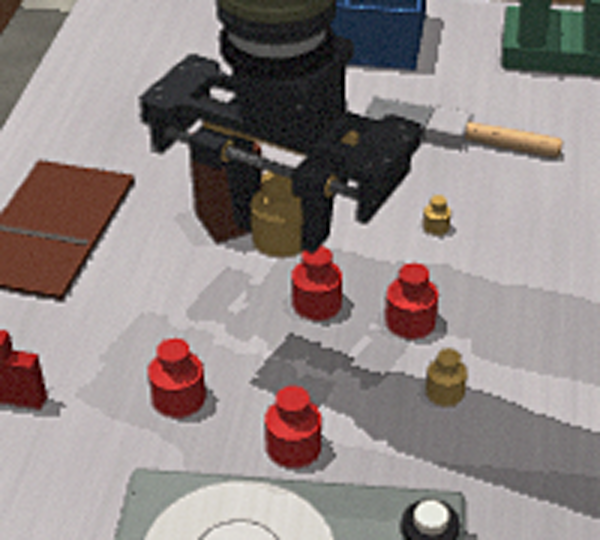

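The weight is held upright between the fingers at crop (278,215), and the force reading shows about its 5 N. Carrying it over the pan.

Emit:
{"api": "send_rows", "payload": {"series": [{"dx":8,"dy":-3.3,"dz":0,"turn":0,"grip":0.3},{"dx":17,"dy":-7,"dz":0,"turn":0,"grip":0.3},{"dx":24,"dy":-10,"dz":0,"turn":0,"grip":0.3},{"dx":24,"dy":-10,"dz":0,"turn":0,"grip":0.3},{"dx":24,"dy":-10,"dz":0,"turn":0,"grip":0.3},{"dx":24,"dy":-10,"dz":0,"turn":0,"grip":0.3},{"dx":24,"dy":-10,"dz":0,"turn":0,"grip":0.3},{"dx":24,"dy":-10,"dz":0,"turn":0,"grip":0.3},{"dx":24,"dy":-10,"dz":0,"turn":0,"grip":0.3},{"dx":17,"dy":-6.5,"dz":0,"turn":0,"grip":0.3},{"dx":8,"dy":-3,"dz":0,"turn":0,"grip":0.3},{"dx":0,"dy":0,"dz":0,"turn":0,"grip":0.3},{"dx":0,"dy":0,"dz":0,"turn":0,"grip":0.3}]}}

```text
clock: 8.05
tool_pos: [0.5908, 0.1229, 0.1397]
eef_rot: [0.819, 0.574, -0.001, 0.0]
contact_force: [0.5, -0.6, -5.1]
opening: 0.487
```

```bash
python3 - <<'E'
from h import *
rel(.592,.124,.067)
s=snapshot("side"); save(s,"s4.png"); W=cloud(s); hsv=cv2.cvtColor(s["img"],cv2.COLOR_RGB2HSV)
m=(np.hypot(W[...,0]-.592,W[...,1]-.124)<.06)&(W[...,2]>.1)&(hsv[...,0]>12)&(hsv[...,0]<35)&(hsv[...,1]>110)
p=W[m]; print(len(p),p.min(0).round(3),p.max(0).round(3),p.mean(0).round(3)); v,u=np.nonzero(m);print(u.min(),u.max(),v.min(),v.max())
k=p[p[:,2]<.17];
if len(k)>20: print(circ(k[:,:2],.022))
a=cv2.imread("pics/s4.png")[100:290,150:350]
cv2.imwrite("pics/c4.png",cv2.resize(a,None,fx=3,fy=3,interpolation=2))
E
```

```text
t 8.05 pos [0.5908 0.1229 0.1397] jaw deg -19.9 tilt [-9.0e-04 -1.5e-03 -1.0e+00] open 0.487 F [ 0.45 -0.59 -5.08] q [-0.41  0.8   0.22  1.73 -0.27  0.64 -0.38]
  tool delta mm [ 1.6  0.7 72.7]
555 [0.536 0.11  0.136] [0.645 0.169 0.508] [0.591 0.137 0.186]
173 259 36 230
[0.59269367 0.12229504]
```

View pics/c4.png

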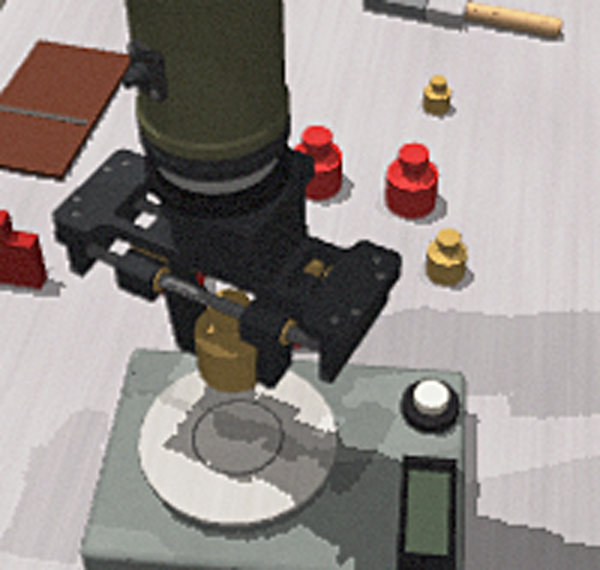

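Emit:
{"api": "send_rows", "payload": {"series": [{"dx":1,"dy":0.5,"dz":8,"turn":0,"grip":0.3},{"dx":0,"dy":0,"dz":15,"turn":0,"grip":0.3},{"dx":0,"dy":0,"dz":15,"turn":0,"grip":0.3},{"dx":0,"dy":0,"dz":12,"turn":0,"grip":0.3},{"dx":0,"dy":0,"dz":8,"turn":0,"grip":0.3},{"dx":0,"dy":0,"dz":4,"turn":0,"grip":0.3},{"dx":0,"dy":0,"dz":2,"turn":0,"grip":0.3},{"dx":0,"dy":0,"dz":2,"turn":0,"grip":0.3},{"dx":0,"dy":0,"dz":0,"turn":0,"grip":0.3},{"dx":0,"dy":0,"dz":0,"turn":0,"grip":0.3}]}}

```text
clock: 9.1
tool_pos: [0.5922, 0.1252, 0.0746]
eef_rot: [0.819, 0.574, 0.0, 0.0]
contact_force: [0.2, -0.2, -4.7]
opening: 0.49
```

```bash
python3 - <<'E'
from h import *
rel(.592,.124,.065)
E
```

```text
t 9.1 pos [0.5922 0.1252 0.0746] jaw deg -19.9 tilt [ 8.e-04  3.e-04 -1.e+00] open 0.49 F [ 0.21 -0.17 -4.67] q [-0.39  0.9   0.18  1.76 -0.29  0.51 -0.36]
  tool delta mm [-1.2  0.2  9.6]
```

Emit:
{"api": "send_rows", "payload": {"series": [{"dx":-0.5,"dy":0,"dz":2,"turn":0,"grip":0.3},{"dx":0,"dy":0,"dz":2,"turn":0,"grip":0.3},{"dx":0,"dy":0,"dz":1.5,"turn":0,"grip":0.3},{"dx":0,"dy":0,"dz":1.5,"turn":0,"grip":0.3},{"dx":0,"dy":0,"dz":0,"turn":0,"grip":0.3},{"dx":0,"dy":0,"dz":0,"turn":0,"grip":0.3}]}}

```text
clock: 9.7
tool_pos: [0.5917, 0.1246, 0.0672]
eef_rot: [0.819, 0.574, -0.0, -0.0]
contact_force: [-0.1, 0.9, -4.3]
opening: 0.487
```

Emit:
{"api": "send_rows", "payload": {"series": [{"dx":0,"dy":0,"dz":1.5,"turn":0,"grip":0.3},{"dx":0,"dy":0,"dz":1,"turn":0,"grip":0.3},{"dx":0,"dy":0,"dz":0,"turn":0,"grip":0.3},{"dx":0,"dy":0,"dz":0,"turn":0,"grip":0.3}]}}

```text
clock: 10.1
tool_pos: [0.5918, 0.1246, 0.0649]
eef_rot: [0.819, 0.574, 0.0, -0.0]
contact_force: [-0.7, -0.8, -1.0]
opening: 0.488
```

Emit:
{"api": "send_rows", "payload": {"series": [{"dx":0,"dy":0,"dz":0.6,"turn":0,"grip":0.3},{"dx":0,"dy":0,"dz":0,"turn":0,"grip":0.5},{"dx":0,"dy":0,"dz":0,"turn":0,"grip":0.53},{"dx":0,"dy":0,"dz":0,"turn":0,"grip":0.6},{"dx":0,"dy":0,"dz":0,"turn":0,"grip":0.7},{"dx":0,"dy":0,"dz":0,"turn":0,"grip":0.78},{"dx":0,"dy":0,"dz":0,"turn":0,"grip":0.78},{"dx":0,"dy":0,"dz":0,"turn":0,"grip":0.78},{"dx":0,"dy":0,"dz":-5,"turn":0,"grip":0.78},{"dx":0,"dy":0,"dz":-15,"turn":0,"grip":0.78},{"dx":0,"dy":0,"dz":-25,"turn":0,"grip":0.78},{"dx":0,"dy":0,"dz":-35,"turn":0,"grip":0.78},{"dx":0,"dy":0,"dz":-35,"turn":0,"grip":0.78},{"dx":0,"dy":0,"dz":-25,"turn":0,"grip":0.78},{"dx":0,"dy":0,"dz":0,"turn":0,"grip":0.78}]}}

```text
clock: 11.6
tool_pos: [0.5945, 0.1247, 0.2092]
eef_rot: [0.819, 0.574, 0.004, 0.002]
contact_force: [0.6, 0.6, -0.2]
opening: 0.779
```

```bash
python3 - <<'E'
from h import *
rel(.4705,.072,.1)
s=snapshot("side"); save(s,"s5.png"); W=cloud(s); hsv=cv2.cvtColor(s["img"],cv2.COLOR_RGB2HSV)
m=(np.hypot(W[...,0]-.592,W[...,1]-.124)<.05)&(W[...,2]>.065)&(W[...,2]<.13)&(hsv[...,0]>12)&(hsv[...,0]<35)&(hsv[...,1]>110)
p=W[m]; print(len(p),p.min(0).round(3),p.max(0).round(3),p.mean(0).round(3)); v,u=np.nonzero(m);print(u.min(),u.max(),v.min(),v.max())
k=p[p[:,2]<.09];
print(circ(k[:,:2],.022), p[p[:,2]>.112].mean(0))
a=cv2.imread("pics/s5.png")[100:290,150:350]
cv2.imwrite("pics/c5.png",cv2.resize(a,None,fx=3,fy=3,interpolation=2))
E
```

```text
t 11.6 pos [0.5945 0.1247 0.2092] jaw deg -19.9 tilt [ 0.0088  0.002  -1.    ] open 0.779 F [ 0.62  0.56 -0.25] q [-0.43  0.71  0.26  1.68 -0.24  0.78 -0.4 ]
  tool delta mm [-92.3 -99.4 108. ]
525 [0.573 0.109 0.065] [0.614 0.148 0.117] [0.591 0.134 0.095]
218 239 224 254
[0.59445114 0.12429559] [0.59364566 0.12609098 0.11496287]
```

View pics/c5.png

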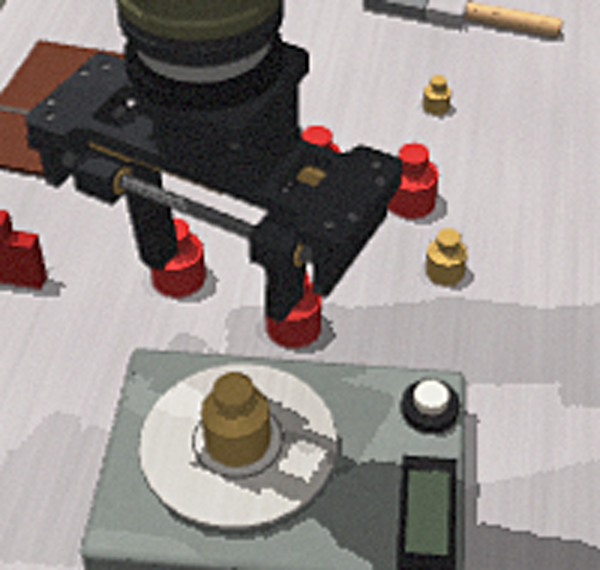

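The weight stands upright inside the ring, about 1–2 mm off centre. Next I shut the fingers, move over the key and turn the gripper's long side away from the weight.

Emit:
{"api": "send_rows", "payload": {"series": [{"dx":-15,"dy":-16,"dz":0,"turn":0,"grip":0.5},{"dx":-25,"dy":-27,"dz":0,"turn":0,"grip":0.2},{"dx":-25,"dy":-27,"dz":0,"turn":0,"grip":0},{"dx":-18,"dy":-19,"dz":0,"turn":0,"grip":0},{"dx":-9,"dy":-10,"dz":0,"turn":0,"grip":0},{"dx":0,"dy":0,"dz":0,"turn":0.14,"grip":0},{"dx":0,"dy":0,"dz":0,"turn":0.14,"grip":0},{"dx":0,"dy":0,"dz":0,"turn":0.14,"grip":0},{"dx":0,"dy":0,"dz":25,"turn":0,"grip":0},{"dx":0,"dy":0,"dz":35,"turn":0,"grip":0},{"dx":0,"dy":0,"dz":25,"turn":0,"grip":0},{"dx":0,"dy":0,"dz":12,"turn":0,"grip":0},{"dx":0,"dy":0,"dz":0,"turn":0,"grip":0},{"dx":0,"dy":0,"dz":0,"turn":0,"grip":0}]}}

```text
clock: 13.05
tool_pos: [0.4669, 0.0715, 0.107]
eef_rot: [0.92, 0.391, -0.001, -0.0]
contact_force: [0.1, 0.5, -0.1]
opening: 0.005
```

```bash
python3 - <<'E'
from h import *
s=dict(np.load("pics/top1.npz")); W=cloud(s)
r=np.hypot(W[...,0]-.4705,W[...,1]-.072)
for a in (0,.006,.010,.013,.016,.02):
    m=(r>=a)&(r<a+.004); print(a,np.percentile(W[m][:,2],[10,50,90]).round(4))
rel(.4705,.072,.0665)
s=snapshot("side"); save(s,"s6.png"); 
a=cv2.imread("pics/s6.png")[100:290,190:390]
cv2.imwrite("pics/c6.png",cv2.resize(a,None,fx=3,fy=3,interpolation=2))
E
```

```text
0 [0.0652 0.0669 0.0682]
0.006 [0.0645 0.0663 0.0682]
0.01 [0.0565 0.0589 0.0665]
0.013 [0.0553 0.0574 0.0599]
0.016 [0.0511 0.0565 0.0588]
0.02 [0.0438 0.0457 0.0561]
t 13.05 pos [0.4669 0.0715 0.107 ] jaw deg -44.0 tilt [-1.2e-03 -2.0e-04 -1.0e+00] open 0.005 F [ 0.07  0.48 -0.15] q [-0.37  0.75  0.2   2.14 -0.48  0.29 -0.53]
  tool delta mm [ 2.8  2.3 40.4]
```

View pics/c6.png

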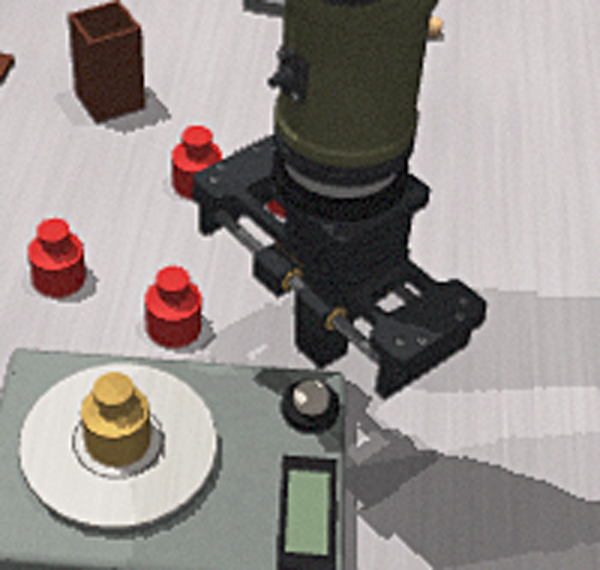

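The collar's top is at about 0.057 m, below the key's pressed height of about 0.0617 m. Approaching.

Emit:
{"api": "send_rows", "payload": {"series": [{"dx":2.8,"dy":2.3,"dz":10,"turn":0,"grip":0},{"dx":0,"dy":0,"dz":12,"turn":0,"grip":0},{"dx":0,"dy":0,"dz":8,"turn":0,"grip":0},{"dx":0,"dy":0,"dz":5,"turn":0,"grip":0},{"dx":0,"dy":0,"dz":0,"turn":0,"grip":0},{"dx":0,"dy":0,"dz":0,"turn":0,"grip":0}]}}

```text
clock: 13.7
tool_pos: [0.4711, 0.0721, 0.0722]
eef_rot: [0.92, 0.391, 0.0, -0.0]
contact_force: [-0.2, -0.2, -0.8]
opening: 0.004
```

```bash
python3 - <<'E'
from h import *
rel(.4705,.072,.0665)
E
```

```text
t 13.7 pos [0.4711 0.0721 0.0722] jaw deg -44.0 tilt [ 1.e-04  1.e-04 -1.e+00] open 0.004 F [-0.2  -0.22 -0.78] q [-0.33  0.82  0.14  2.14 -0.5   0.21 -0.51]
  tool delta mm [-0.5 -0.3  5.7]
```

Emit:
{"api": "send_rows", "payload": {"series": [{"dx":0,"dy":0,"dz":2.5,"turn":0,"grip":0},{"dx":0,"dy":0,"dz":2.5,"turn":0,"grip":0},{"dx":0,"dy":0,"dz":2,"turn":0,"grip":0},{"dx":0,"dy":0,"dz":2,"turn":0,"grip":0},{"dx":0,"dy":0,"dz":0,"turn":0,"grip":0},{"dx":0,"dy":0,"dz":0,"turn":0,"grip":0}]}}

```text
clock: 14.3
tool_pos: [0.4711, 0.0722, 0.0632]
eef_rot: [0.92, 0.391, 0.0, -0.0]
contact_force: [0.6, 0.6, 2.5]
opening: 0.004
```

Emit:
{"api": "send_rows", "payload": {"series": [{"dx":0,"dy":0,"dz":1.5,"turn":0,"grip":0},{"dx":0,"dy":0,"dz":0.7,"turn":0,"grip":0},{"dx":0,"dy":0,"dz":0,"turn":0,"grip":0},{"dx":0,"dy":0,"dz":0,"turn":0,"grip":0}]}}

```text
clock: 14.7
tool_pos: [0.4712, 0.0722, 0.0614]
eef_rot: [0.92, 0.391, 0.0, -0.0]
contact_force: [-1.4, -1.1, 8.5]
opening: 0.002
```

The force has risen to 8.5 N, above the 4 N that holds the key down, so the key is on its stop. I'll press slightly more, hold, then retreat.

Emit:
{"api": "send_rows", "payload": {"series": [{"dx":0,"dy":0,"dz":0.6,"turn":0,"grip":0},{"dx":0,"dy":0,"dz":0,"turn":0,"grip":0},{"dx":0,"dy":0,"dz":0,"turn":0,"grip":0},{"dx":0,"dy":0,"dz":0,"turn":0,"grip":0}]}}

```text
clock: 15.1
tool_pos: [0.4712, 0.0722, 0.0613]
eef_rot: [0.92, 0.391, 0.001, -0.0]
contact_force: [-2.2, -0.1, 14.5]
opening: 0.004
```

Emit:
{"api": "send_rows", "payload": {"series": [{"dx":0,"dy":0,"dz":-4,"turn":0,"grip":0},{"dx":0,"dy":0,"dz":-10,"turn":0,"grip":0},{"dx":0,"dy":0,"dz":-20,"turn":0,"grip":0},{"dx":0,"dy":0,"dz":-30,"turn":0,"grip":0},{"dx":0,"dy":0,"dz":-35,"turn":0,"grip":0},{"dx":0,"dy":0,"dz":-20,"turn":0,"grip":0},{"dx":0,"dy":0,"dz":0,"turn":0,"grip":0},{"dx":0,"dy":0,"dz":0,"turn":0,"grip":0},{"dx":0,"dy":0,"dz":0,"turn":0,"grip":0}]}}

```text
clock: 16.0
tool_pos: [0.4701, 0.0721, 0.1784]
eef_rot: [0.92, 0.391, -0.001, -0.0]
contact_force: [-0.2, -0.0, -0.4]
opening: 0.005
```

```bash
python3 - <<'E'
from h import *
rel(.4705,.072,.0665)
s=snapshot("side"); save(s,"s7.png"); W=cloud(s); hsv=cv2.cvtColor(s["img"],cv2.COLOR_RGB2HSV)
m=(np.hypot(W[...,0]-.592,W[...,1]-.124)<.05)&(W[...,2]>.065)&(W[...,2]<.13)&(hsv[...,0]>12)&(hsv[...,0]<35)&(hsv[...,1]>110)
p=W[m]; print(circ(p[p[:,2]<.09][:,:2],.022), p[p[:,2]>.112].mean(0))
m=(np.hypot(W[...,0]-.4717,W[...,1]-.0726)<.01)&(W[...,2]>.05)&(W[...,2]<.08); print("key z",np.median(W[m][:,2]))
a=cv2.imread("pics/s7.png")[100:290,190:390]
cv2.imwrite("pics/c7.png",cv2.resize(a,None,fx=3,fy=3,interpolation=2))
E
```

```text
t 16.0 pos [0.4701 0.0721 0.1784] jaw deg -43.9 tilt [-2.3e-03 -2.0e-04 -1.0e+00] open 0.005 F [-0.18 -0.   -0.45] q [-0.46  0.63  0.33  2.08 -0.42  0.5  -0.58]
  tool delta mm [  0.4   0.6 111.9]
[0.59438851 0.1243019 ] [0.59363089 0.12640264 0.11504011]
key z 0.06638751726098727
```

View pics/c7.png

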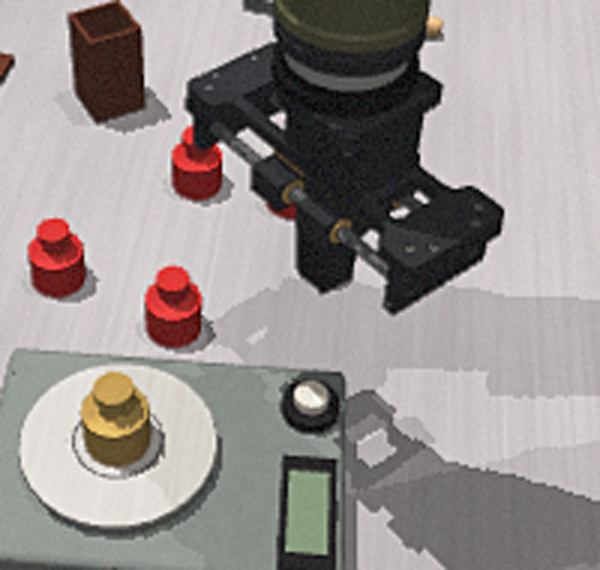

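The key is back up at z 0.0664, the weight is upright within the ring at crop (117,420), and the gripper is clear.

```bash
python3 -c "
from h import *
print(finish_job())"
```

```text
the job is handed in; nothing more can be done
None
```

I set the largest brass weight upright in the middle of the pan, released it, then pressed the key to its stop and let it come back up. I handed the job in at about 16 s of the 48 s allowed. The hand-in reports no verdict.

What the last checks showed:
- **Weight:** it stands upright inside the ring, about 1–2 mm from the pan's centre, and did not move when the key was pressed.
- **Set-down:** I lowered it onto the pan in steps of 2 mm or less and released it once the pan bore most of its weight.
- **Key press:** the contact force reached 14.5 N, against the 4 N needed. The fingertips stopped at z 0.0613, about 5 mm below the key's rest height. The key joint itself could not be read directly.
- **Key after release:** it measured z 0.0664, the same as before the press.
- **Gripper:** it ended clear of everything.

The two cameras disagreed by 1–3 mm on positions, so I aimed at the average. The first two move calls were refused because their rows lacked some keys, and nothing moved. No check failed.

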